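# Pull the programming plug and click the board's reset key

### The arm

A 6-joint arm with a two-finger parallel gripper is mounted at the origin on the work surface. World frame = base frame: x ahead of the robot, y to its left, z up, the work surface at z = 0. Lengths are in mm, angles in degrees, forces in N, time in s.
With the tool pointing down it reaches from about 350 to 975 mm from the base axis. Payload 17.4 kg.
Tool frame: the origin (TCP) lies midway between the tips of the shut fingers; the grasp point (between the pads) lies ctrl.grip_point_offset behind it (ctrl.grip_point_offset is the distance from the TCP to the grasp point, in mm); z points along the fingers, y is the line along which they close (so a half turn about z gives the same grasp; the last joint's range is limited). The gripper opens to 85 mm and grips with 20 to 120 N. Pads are 22 mm wide; open, the fingers measure 114 mm over their backs; the gripper's body (76 mm by 85 mm) begins 54 mm behind the grasp point. The pads swing forward as they close: fully open they stand 13 mm farther back than shut.
Start: joints at [-78.197, 6.646, 82.598, -0, 90.757, -2.166], TCP at [162.93, -655.047, 231.303] pointing down, gripper open.
Joint ranges: [-162.19, 162.19], [-47.58, 125.68], [4.15, 143.07], [-65.23, 245.23], [0.69, 171.88], [-170.13, 170.13]. Speed limits (degrees/s): [108.29, 108.29, 127.2, 180, 180, 180].

### API

Orientations are given as a 3x3 rotation matrix whose columns are the frame's x, y, z axes.
In Python, from workcell import ctrl gives the robot as it stands.
- The arm moves only by the shell command python3 drive.py 'ROWS' [OPENING]. ROWS is a JSON list of rows, 1 to 10 of them, each of 6 numbers: dx, dy, dz in parts of the range, where 1.0 means 0.8 m, then a rotation vector rx, ry, rz in parts of the range, where 1.0 means 120 degrees; each row is the pose to reach, as a shift and turn from the pose commanded when the command began, along the tool's axes at that moment; what a row does not reach only later rows make up. A row lasts 1/8 s, in which the tool goes at most 62.5 mm and 10.7 degrees, less where a joint would pass 70% of its speed; a pose out of reach is approached as far as the arm can. OPENING is the opening from 0.0 (shut) to 1.0 (fully open), set as the command begins (- or left out keeps the last). The fingers move at their own pace and stop on an object; the grip force is fixed at half the most. Time passes only in rows, so rows that do not move let the fingers close. It prints the time, the measured TCP pose, the force, the opening and the grip force at its end. A shift or turn number past 1, either way, is cut back to 1. Input that does not fit is refused with a message, and nothing moves.
- ctrl.state(): the state, without advancing time (a new reading comes with each control period).
- ctrl.get_image(name): name is "side" or "top"; returns a dict with "pixels" (420x560x3 uint8, blue, green, red), "intrinsics" (3x3 intrinsics, pixels), "extrinsics" (4x4, takes a point from world to camera coordinates). Camera axes: x right, y up, looking along -z (the intrinsics and any distortion apply to the point x, -y, -z); pixel columns grow to the right and rows downward; lengths in mm; the calibration is good to about 2 mm. A picture is of the moment at which its call begins. There is no depth.
- ctrl.hand_in(): hands the job in; it is judged then, once.
The state is a dict: "t": time; "joint_pos": joint angles; "dq": joint speeds; "joint_torque": joint torques, N m; "tool_pos": TCP position; "orientation": TCP orientation; "ft_force": force on the tool from outside, world axes, zero at the start; "torque": the same for the moment, N m; "finger_gap": opening from 0.0 (shut) to 1.0 (fully open); "finger_force": force on a finger pad.
Only numpy, scipy, OpenCV 4.12 (cv2) and the standard library are available. Lean on these libraries where they do the work, as an engineer would, in place of code of your own. Each camera call takes 0.05 s, during which the arm holds its last target. There are 200 camera calls.

### The job

Take the board out of programming mode: pull the orange plug straight up out of its white socket against its spring catch and put it in the grey parts tray, letting go of it there. Only then reset the board: press the red key just until you feel it click (its resistance drops), without pushing on towards its stop, and let it come back up. Press neither of the other keys, and leave the solder spool that stands on the board where it is.

Things in the scene. Friction and masses are not known exactly. Their poses are not given: they have to be found in the camera images.
- board: Green circuit board, level and fixed, 200 (x) x 280 mm (y), left or right of the tray and turned a little. Origin on the table under its centre; its top is 14 mm above the table. x points to the edge with the heat sink and transformer (up to 34 mm above its top); the keys stand in a row near the edge across from it, about 55 mm apart, in any order of colour.
- plug: Loose orange plug, about 30 g, seated in the socket. Grip block 16 (x) x 24 (y) x 30 mm with dark ridges, on a brass tongue 14 mm long (12 in y, 10 in x over its beads). Origin at the tongue's tip; the block spans z = 14 to 44 mm; z points up out of the socket. Grip it across its y or x faces. It takes about 9 N straight up over the first 4 mm to pass the sprung catch; clear after 20 mm.
- plug_mid (a point): Centre of the plug's orange grip block, 29 mm above the tip of the tongue; axes as the plug.
- socket: White socket block on the board, 34 x 34 mm, 16 mm high, fixed to it, with a slot and two sprung catch rods. Origin at the centre of its underside, on the board's top; the plug's block rests on its top face. Axes as those of the seated plug.
- tray: Grey open parts tray, fixed, outside 120 mm (its x) x 150 mm (its y), 20 mm high, walls 4 mm, floor about 4 mm. Origin at the centre of its underside on the table. An old black capacitor (18 mm diameter, 20 mm tall) stands loose in its +x +y corner.
- key_red_top (a point): Top centre of the red key's round cap (18 mm diameter), the point to press, straight down; it moves with the cap and stands 20 mm above the board's top at rest. z up. The reset key.
- key_red (a joint): Press depth of the red key in metres: 0 at rest, 0.007 at its hard stop. The resistance starts at about 2.5 N, peaks at about 6.7 N at 1.5 mm, then falls away (the click) to about 3.3 N at 4.8 mm, and rises again to the stop. The click has registered from 2.5 mm on; beyond 5.5 mm the key is overdriven. It springs back when let go.
- key_white_top (a point): Top centre of the white key's round cap (18 mm diameter), the point to press, straight down; it moves with the cap and stands 20 mm above the board's top at rest. z up. Not to be pressed.
- key_white (a joint): Press depth of the white key in metres: 0 at rest, 0.007 at its hard stop.
- key_blue_top (a point): Top centre of the blue key's round cap (18 mm diameter), the point to press, straight down; it moves with the cap and stands 20 mm above the board's top at rest. z up. Not to be pressed.
- key_blue (a joint): Press depth of the blue key in metres: 0 at rest, 0.007 at its hard stop.
- spool: Small white and silver solder spool standing loose on the board, 42 mm diameter, 32 mm high. Origin at the centre of its underside.

How it is judged (in metres and radians):
On the way, in this order (a step that is already met when the one before it is completed fails the run):
1. the plug is pulled out of its socket (distance between plug and socket above 0.03 m), for 0.1 s.
2. the plug rests in the tray, let go (x of plug_mid in the frame of tray between -0.055 and 0.055 m and y of plug_mid in the frame of tray between -0.07 and 0.07 m and z of plug_mid in the frame of tray below 0.04 m and contact force between the fingers and plug below 0.1 N and linear speed of plug below 0.02 m/s and angular speed of plug below 0.3 rad/s), for 0.2 s.
3. the red key is pressed past its click (value of joint key_red above 0.0025 m).
At the end, for the whole second after the job is handed in: The plug lies at rest in the grey tray, let go (centre of its block within the inner walls, at most 40 mm above the tray's underside, under 0.02 m/s and 0.3 rad/s), and all three keys are back up (less than 1.5 mm down) (all of step 2 and value of joint each of key_red, key_white, key_blue below 0.0015 m); the robot touches nothing.
It fails at once if the red key is driven more than 5.5 mm down, past its click towards the stop (value of joint key_red above 0.0055 m).
It fails at once if the red key is pressed (more than 2.5 mm) before the plug rests in the tray (value of joint key_red above 0.0025 m and not (x of plug_mid in the frame of tray between -0.055 and 0.055 m and y of plug_mid in the frame of tray between -0.07 and 0.07 m and z of plug_mid in the frame of tray below 0.04 m)).
It fails at once if the white or blue key is pressed more than 2 mm (value of joint any of key_white, key_blue above 0.002 m).
It fails at once if the spool is moved more than 30 mm (distance of spool from where it was at the start of the episode above 0.03 m).
It also fails if it takes over 64 s, if anything falls off the work surface, if the arm or the gripper's body presses on something with over 40 N, if the wrist force passes 120 N, or if a joint passes its speed limit or range.

## Working session

There is one attempt and no reset: what is moved stays moved. The work goes in short steps, Python scripts to look and compute and a shell command to move; the robot and the scene stay as the last step left them, time stands still between calls to the robot, and variables do not carry over. Pictures are saved under pics/ and viewed, at most 10 in all, crops included, and the job is handed in when it is done.

```bash
ls; mkdir -p pics
python3 - <<'E'
from workcell import ctrl
import cv2
for n in("top","side"):
    d=ctrl.get_image(n);cv2.imwrite(f"pics/{n}0.png",d["pixels"]);print(d["intrinsics"],d["extrinsics"],[k for k in d])
print(ctrl.grip_point_offset);print(ctrl.state())
E
```

```text
drive.py
pics
workcell.py
[[421.03021019   0.         278.50935244]
 [  0.         421.03021019 210.63160443]
 [  0.           0.           1.        ]] [[-1.17735362e-03 -9.99980626e-01 -6.11236314e-03  2.68137860e+00]
 [ 9.98534527e-01 -1.50632038e-03  5.40974020e-02 -5.23184964e+02]
 [-5.41055611e-02 -6.03971386e-03  9.98516955e-01 -6.78850429e+02]
 [ 0.00000000e+00  0.00000000e+00  0.00000000e+00  1.00000000e+00]] ['pixels', 'intrinsics', 'extrinsics']
[[418.30905417   0.         279.30896615]
 [  0.         418.30905417 207.73692551]
 [  0.           0.           1.        ]] [[ 8.09368757e-01 -5.87290385e-01  3.49554859e-03 -4.13713218e+02]
 [ 4.26405736e-01  5.91719074e-01  6.84139376e-01 -2.73375189e+02]
 [-4.03856861e-01 -5.52230515e-01  7.29342920e-01 -4.52142176e+02]
 [ 0.00000000e+00  0.00000000e+00  0.00000000e+00  1.00000000e+00]] ['pixels', 'intrinsics', 'extrinsics']
18.700000000000003
{'t': 0.1, 'joint_pos': array([-7.81960535e+01,  6.67100184e+00,  8.26323087e+01, -5.07662971e-04,
        9.07554307e+01, -2.16801918e+00]), 'dq': array([-0.02703248, -0.01977003, -0.02434174,  0.07523558,  0.038799  ,
        0.01351948]), 'joint_torque': array([ 3.44362590e-03, -7.33663845e+01, -6.33788109e+01,  1.03274099e-04,
        5.26169562e-03,  2.15651563e-07]), 'tool_pos': array([ 162.90549415, -654.87324936,  230.63617131]), 'orientation': array([[ 9.70414011e-01,  2.41446888e-01, -2.18396367e-04],
       [ 2.41446985e-01, -9.70413494e-01,  1.00173496e-03],
       [ 2.99310078e-05, -1.02482879e-03, -9.99999474e-01]]), 'ft_force': array([-0.12036953, -0.15101975,  0.0932788 ]), 'torque': array([ 0.03065715,  0.04563482, -0.00508708]), 'finger_force': 0.0, 'finger_gap': 1.0014631632867936}
```

View pics/top0.png

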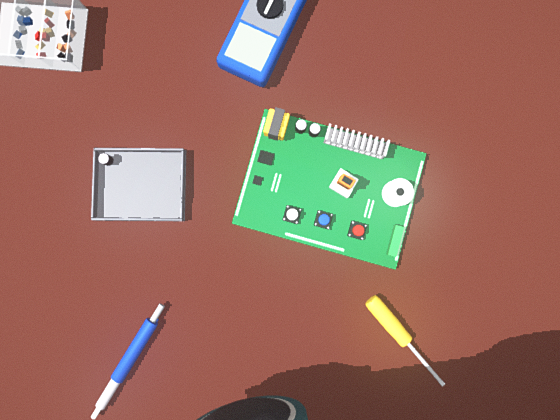

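View pics/side0.png

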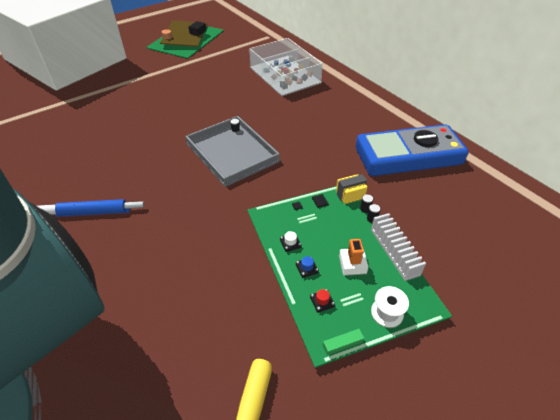

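The top view shows the plug at about (346,182), the red key at (358,231), blue at (324,219), white at (292,214), the spool at (398,192), the tray at (139,185) and the capacitor at (104,158). In the side view the plug is at (356,252) and the red key at (322,299).

```bash
cat > h.py <<'E'
import cv2,numpy as np
from workcell import ctrl
def ray(d,u,v):
    K,E=d["intrinsics"],d["extrinsics"];R,t=E[:3,:3],E[:3,3]
    c=np.linalg.inv(K)@[u,v,1];r=R.T@[c[0],-c[1],-c[2]]
    return -R.T@t,r/np.linalg.norm(r)
def plane(d,u,v,z):
    o,r=ray(d,u,v);return o+r*(z-o[2])/r[2]
def tri(d1,p1,d2,p2):
    o1,r1=ray(d1,*p1);o2,r2=ray(d2,*p2)
    s=np.linalg.lstsq(np.c_[r1,-r2],o2-o1,rcond=None)[0]
    a,b=o1+s[0]*r1,o2+s[1]*r2;return (a+b)/2,np.linalg.norm(a-b)
def blobs(px,lo,hi,box=None,amin=15):
    m=cv2.inRange(cv2.cvtColor(px,cv2.COLOR_BGR2HSV),np.array(lo),np.array(hi))
    if box: 
        k=np.zeros_like(m);x0,y0,x1,y1=box;k[y0:y1,x0:x1]=255;m&=k
    n,l,s,c=cv2.connectedComponentsWithStats(m)
    return m,[(s[i].tolist(),c[i].round(1).tolist()) for i in range(1,n) if s[i,4]>=amin]
E
python3 - <<'E'
from h import *
T,S=[ctrl.get_image(n) for n in("top","side")]
for nm,lo,hi,bt,bs in [("orange",(5,120,90),(22,255,255),(325,160,365,205),(335,225,380,280)),
 ("red",(0,150,120),(4,255,255),(340,215,375,245),(305,280,340,312)),("blue",(100,120,80),(125,255,255),(305,205,340,232),(290,250,325,280)),
 ("white",(0,0,150),(180,60,255),(280,203,304,226),(275,228,305,250)),("spool",(0,0,150),(180,60,255),(378,175,418,212),(365,280,415,325)),("socket",(0,0,130),(180,70,255),(325,165,362,203),(335,240,372,280)),("board",(50,120,60),(75,255,255),(220,100,440,275),(230,180,450,360))]:
    print(nm,blobs(T["pixels"],lo,hi,bt)[1],blobs(S["pixels"],lo,hi,bs)[1])
def crop(px,b,k):
    x0,y0,x1,y1=b;return cv2.resize(px[y0:y1,x0:x1],None,fx=k,fy=k,interpolation=cv2.INTER_CUBIC)
cv2.imwrite("pics/crop.png",np.hstack([crop(T["pixels"],(322,160,372,210),8),crop(S["pixels"],(330,230,380,280),8)]))
E
```

```text
orange [([337, 175, 18, 14, 68], [345.8, 182.2])] [([348, 239, 16, 25, 270], [355.2, 251.7])]
red [([353, 225, 11, 11, 87], [358.3, 230.0])] [([316, 290, 14, 15, 156], [322.3, 296.5])]
blue [([318, 214, 12, 11, 107], [323.5, 219.1])] [([301, 256, 13, 15, 157], [306.9, 263.2])]
white [([286, 208, 12, 13, 120], [291.7, 214.0])] [([284, 231, 13, 14, 136], [290.1, 237.5])]
spool [([382, 175, 36, 37, 761], [398.7, 192.5])] [([371, 286, 38, 39, 983], [389.5, 304.9])]
socket [([329, 168, 30, 30, 335], [342.2, 183.8])] [([339, 249, 29, 26, 447], [352.0, 264.0])]
board [([262, 109, 6, 10, 31], [264.8, 113.1]), ([232, 117, 194, 152, 13866], [326.2, 194.1])] [([248, 190, 202, 170, 14695], [337.6, 274.8])]
```

View pics/crop.png

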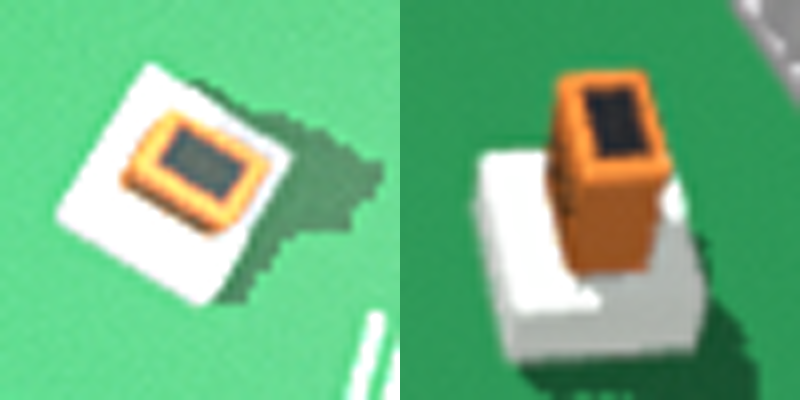

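The crop shows the plug's dark top patch at about (346.9,179.6) in the top view and (356.7,244.8) in the side view. The socket is turned about 31° in the image.

```bash
cat > m.py <<'E'
from h import *
T,S=[ctrl.get_image(n) for n in("top","side")]
def darkc(d,box):
    m,_=blobs(d["pixels"],(5,120,60),(22,255,255),box)
    # dark patch = hole inside the orange contour
    cs,h=cv2.findContours(m,cv2.RETR_CCOMP,cv2.CHAIN_APPROX_NONE)
    c=max([c for c,k in zip(cs,h[0]) if k[3]>=0],key=cv2.contourArea)
    return cv2.minAreaRect(c)
pt,ps=darkc(T,(325,160,365,205)),darkc(S,(335,225,380,280));print(pt,ps)
print("plug top",tri(T,pt[0],S,ps[0]), tri(T,(346.9,179.6),S,(356.7,244.8)))
for n,a,b in[("red",(358.3,230),(322.3,296.5)),("blue",(323.5,219.1),(306.9,263.2)),("white",(291.7,214),(290.1,237.5)),("spool",(398.7,192.5),(389.5,304.9))]:
    print(n,tri(T,a,S,b),plane(T,*a,34))
m,_=blobs(T["pixels"],(0,0,130),(180,70,255),(325,165,362,203))
r=cv2.boxPoints(cv2.minAreaRect(cv2.findNonZero(m)));W=np.array([plane(T,*p,30) for p in r]);print("socket",W.round(1),W.mean(0))
e=np.roll(W,-1,0)-W;print(np.degrees(np.arctan2(e[:,1],e[:,0])),np.linalg.norm(e,axis=1))
m,_=blobs(T["pixels"],(5,80,60),(22,255,255),(325,160,365,205))
m,_=blobs(T["pixels"],(50,120,60),(75,255,255),(220,100,440,275))
r=cv2.boxPoints(cv2.minAreaRect(cv2.findNonZero(m)));W=np.array([plane(T,*p,14) for p in r]);print("board",W.round(1));e=np.roll(W,-1,0)-W;print(np.degrees(np.arctan2(e[:,1],e[:,0])),np.linalg.norm(e,axis=1))
for p in[(92,149),(184,149),(185,220),(92,220)]:print("tray",plane(T,*p,20).round(0),end="")
print("\ntray tri",tri(T,(92,220),S,(187,139)),tri(T,(185,220),S,(230,181)),tri(T,(184,149),S,(279,156)))
E
python3 m.py
```

```text
((343.0000305175781, 182.50001525878906), (3.535533905029297, 2.1213202476501465), 45.0) ((356.4339599609375, 245.0188751220703), (9.615238189697266, 7.1427483558654785), 74.05460357666016)
plug top (array([ 566.98617744, -100.41906547,   56.61764298]), np.float64(6.673731098550184)) (array([ 568.424599  , -103.77197965,   59.8553048 ]), np.float64(0.12356954680594827))
red (array([ 490.90501702, -126.00330057,   29.03976703]), np.float64(0.3918227795093937)) [ 491.02228019 -125.21546565   34.        ]
blue (array([508.65626954, -70.55721016,  27.60029889]), np.float64(0.0739230279000235)) [508.46938909 -69.9342194   34.        ]
white (array([516.97520578, -19.37284372,  28.67689262]), np.float64(0.09239656942098268)) [516.69173913 -19.21174368  34.        ]
spool (array([ 550.49042087, -189.70597653,   36.10048777]), np.float64(0.46826551821509516)) [ 550.872634  -190.4573286   34.       ]
socket [[ 560.7  -77.9   30. ]
 [ 592.7  -97.2   30. ]
 [ 573.7 -128.3   30. ]
 [ 541.9 -108.9   30. ]] [ 567.25156247 -103.06959899   30.        ]
[ -31.1766745  -121.39458585  148.6908275    58.71027313] [37.3472417  36.45077145 37.28046137 36.36436664]
board [[ 502.5   79.5   14. ]
 [ 695.    26.7   14. ]
 [ 617.5 -244.5   14. ]
 [ 427.7 -188.3   14. ]]
[ -15.33085794 -105.94664759  163.50575528   74.38987369] [199.63635237 282.0430695  198.00100993 278.00996232]
tray [625. 310.  20.]tray [625. 158.  20.]tray [508. 155.  20.]tray [508. 307.  20.]
tray tri (array([509.80982582, 309.76890318,  11.2773602 ]), np.float64(3.5786886420201944)) (array([511.09052143, 153.2236373 ,  16.92294398]), np.float64(7.614509308060817)) (array([626.03296616, 159.15462876,  13.33237418]), np.float64(0.26695851416046523))
```

```bash
cat > go.py <<'E'
import sys,numpy as np
from workcell import ctrl
s=ctrl.state();R=s["orientation"]
t=np.array(list(map(float,sys.argv[1:4])))
print("tool delta",(R.T@(t-s["tool_pos"])).round(1),"yaw of tool y",np.degrees(np.arctan2(R[1,1],R[0,1])).round(2),"pos",s["tool_pos"].round(1),"z",R[:,2].round(4),"F",s["ft_force"].round(1),"t",s["t"])
E
python3 go.py 568.2 -103.5 180
```

```text
tool delta [ 526.4 -437.3   51.2] yaw of tool y -76.03 pos [ 162.9 -655.   231.1] z [-1.e-04  4.e-04 -1.e+00] F [-0.4 -0.3 -0.2] t 0.3
```

Units first: shifts go in shares of 0.8 m and turns go in shares of 120 degrees. So 445 mm is 0.5563, 400 mm is 0.5, 45.3 degrees is 0.3775.

```bash
python3 drive.py '[[0.05, -0.0413, 0, 0, 0, 0.0417], [0.1063, -0.0875, 0, 0, 0, 0.0833], [0.1625, -0.135, 0, 0, 0, 0.125], [0.2188, -0.1813, 0, 0, 0, 0.1667], [0.275, -0.2288, 0.0125, 0, 0, 0.2083], [0.3313, -0.275, 0.025, 0, 0, 0.25], [0.3875, -0.3213, 0.0375, 0, 0, 0.2917], [0.4438, -0.3688, 0.05, 0, 0, 0.3333], [0.5, -0.415, 0.0625, 0, 0, 0.3775], [0.5563, -0.4625, 0.0625, 0, 0, 0.3775]]' 0.6; python3 go.py 568.2 -103.5 120
```

```text
t: 1.55
tool_pos: [506.0, -186.7, 180.7]
orientation: [[0.853, -0.521, -0.001], [-0.521, -0.853, 0.0], [-0.001, 0.0, -1.0]]
ft_force: [1.3, -0.8, 0.3]
finger_gap: 0.6
finger_force: 0.0
tool delta [   9.7 -103.4   60.7] yaw of tool y -121.41 pos [ 506.  -186.7  180.7] z [-6.e-04  2.e-04 -1.e+00] F [ 1.3 -0.8  0.3] t 1.55
```

Converted, -103.4 mm is -0.1293, -100 mm is -0.125.

```bash
python3 drive.py '[[0.0038, -0.0438, 0, 0, 0, 0], [0.0075, -0.0875, 0.025, 0, 0, 0], [0.0121, -0.125, 0.05, 0, 0, 0], [0.0121, -0.1293, 0.075, 0, 0, 0], [0.0121, -0.1293, 0.075, 0, 0, 0], [0.0121, -0.1293, 0.075, 0, 0, 0]]'; python3 go.py 568.2 -103.5 34
python3 - <<'E'
from h import *
for n,b in(("top",(250,90,450,290)),("side",(260,130,460,330))):
    d=ctrl.get_image(n)["pixels"][b[1]:b[3],b[0]:b[2]];globals()[n]=cv2.resize(d,None,fx=2,fy=2)
cv2.imwrite("pics/g1.png",np.hstack([top,side]))
E
```

```text
t: 2.3
tool_pos: [567.4, -106.1, 122.1]
orientation: [[0.854, -0.521, 0.001], [-0.521, -0.854, -0.0], [0.001, -0.0, -1.0]]
ft_force: [0.3, 0.2, 1.0]
finger_gap: 0.596
finger_force: 0.0
tool delta [-0.7 -2.6 88.1] yaw of tool y -121.38 pos [ 567.4 -106.1  122.1] z [ 7.e-04 -3.e-04 -1.e+00] F [0.3 0.2 1. ] t 2.3
```

View pics/g1.png

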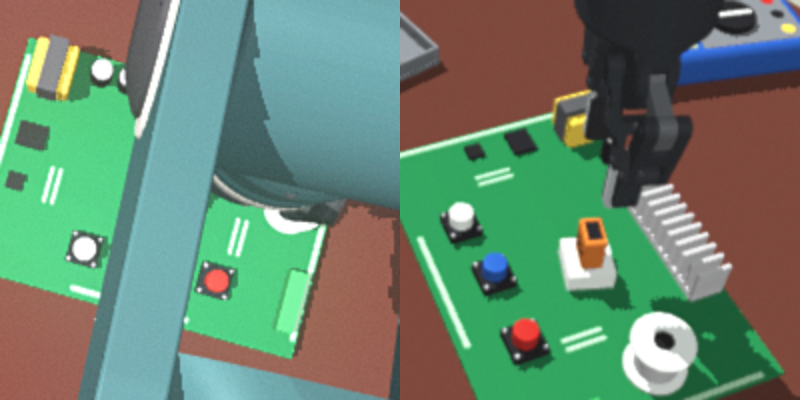

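The side view shows the gripper above the plug at about (592,240 in the crop), with the heat sink and spool clear of the fingers. Descending.

Converted, 85 mm is 0.1063, 84 mm is 0.105.

```bash
python3 drive.py '[[0, -0.0013, 0.0375, 0, 0, 0], [0, -0.0019, 0.075, 0, 0, 0], [0, -0.0019, 0.1, 0, 0, 0], [0, -0.0019, 0.105, 0, 0, 0], [0, -0.0019, 0.1063, 0, 0, 0], [0, -0.0019, 0.1063, 0, 0, 0], [0, -0.0019, 0.1063, 0, 0, 0]]'; python3 go.py 568.2 -103.5 34
```

```text
t: 3.28
tool_pos: [568.7, -104.1, 37.1]
orientation: [[0.854, -0.52, 0.001], [-0.52, -0.854, -0.0], [0.001, -0.0, -1.0]]
ft_force: [-0.1, -0.0, -0.9]
finger_gap: 0.597
finger_force: 0.0
tool delta [-0.7 -0.3  3.1] yaw of tool y -121.33 pos [ 568.7 -104.1   37.1] z [ 1.1e-03 -2.0e-04 -1.0e+00] F [-0.1 -0.  -0.9] t 3.275
```

Converted, 2 mm is 0.0025, -0.7 mm is -0.0009.

```bash
python3 drive.py '[[-0.0009, -0.0004, 0.0025, 0, 0, 0], [-0.0009, -0.0004, 0.0025, 0, 0, 0], [-0.0009, -0.0004, 0.0025, 0, 0, 0], [-0.0009, -0.0004, 0.0025, 0, 0, 0], [-0.0009, -0.0004, 0.0025, 0, 0, 0], [-0.0009, -0.0004, 0.0025, 0, 0, 0], [-0.0009, -0.0004, 0.0025, 0, 0, 0], [-0.0009, -0.0004, 0.0025, 0, 0, 0]]' 0.0; python3 go.py 568.2 -103.5 34
```

```text
t: 4.28
tool_pos: [567.9, -103.4, 34.4]
orientation: [[0.854, -0.52, 0.0], [-0.52, -0.854, 0.0], [0.0, -0.0, -1.0]]
ft_force: [0.3, 1.1, 3.2]
finger_gap: 0.269
finger_force: 58.9
tool delta [ 0.3 -0.1  0.4] yaw of tool y -121.33 pos [ 567.9 -103.4   34.4] z [ 1.e-04  0.e+00 -1.e+00] F [0.3 1.1 3.2] t 4.275
```

Converted, -100 mm is -0.125, -70 mm is -0.0875.

```bash
python3 drive.py '[[0, 0, -0.0025, 0, 0, 0], [0, 0, -0.005, 0, 0, 0], [0, 0, -0.0075, 0, 0, 0], [0, 0, -0.01, 0, 0, 0], [0, 0, -0.015, 0, 0, 0], [0, 0, -0.02, 0, 0, 0], [0, 0, -0.0275, 0, 0, 0], [0, 0, -0.05, 0, 0, 0], [0, 0, -0.0875, 0, 0, 0], [0, 0, -0.125, 0, 0, 0]]'; python3 go.py 566 245 115
python3 - <<'E'
from h import *
d=ctrl.get_image("side")["pixels"][30:330,230:480];cv2.imwrite("pics/g2.png",cv2.resize(d,None,fx=2,fy=2))
E
```

```text
t: 5.52
tool_pos: [567.9, -103.4, 136.5]
orientation: [[0.854, -0.52, 0.001], [-0.52, -0.854, -0.0], [0.001, -0.0, -1.0]]
ft_force: [0.2, 0.1, -0.4]
finger_gap: 0.268
finger_force: 61.0
tool delta [-182.8 -296.6   21.4] yaw of tool y -121.33 pos [ 567.9 -103.4  136.5] z [ 7.e-04 -1.e-04 -1.e+00] F [ 0.2  0.1 -0.4] t 5.525
```

View pics/g2.png

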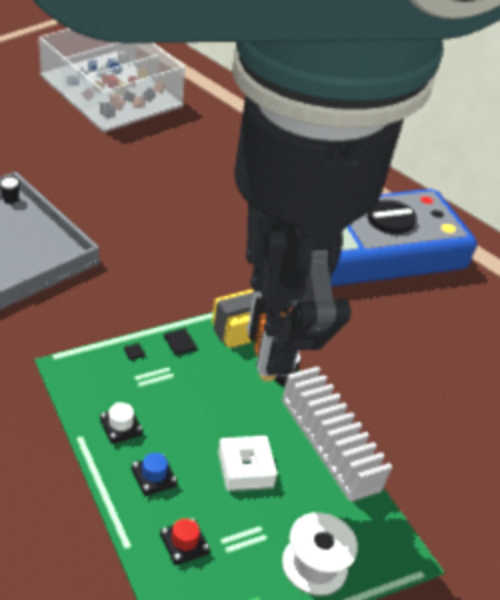

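The side view shows the plug out of the empty socket and held in the fingers. The tray is centred at about (566,232), so I'm moving there.

Converted, -276 mm is -0.345, -177.5 mm is -0.2219.

```bash
python3 drive.py '[[-0.0225, -0.035, 0, 0, 0, 0], [-0.0563, -0.0875, 0, 0, 0, 0], [-0.0938, -0.145, 0, 0, 0, 0], [-0.1313, -0.2038, 0, 0, 0, 0], [-0.1688, -0.2625, 0, 0, 0, 0], [-0.2, -0.3125, 0.0125, 0, 0, 0], [-0.2219, -0.345, 0.0313, 0, 0, 0], [-0.2219, -0.345, 0.0563, 0, 0, 0], [-0.2219, -0.345, 0.075, 0, 0, 0], [-0.2219, -0.345, 0.075, 0, 0, 0]]'; python3 go.py 560 225 24
```

```text
t: 6.82
tool_pos: [559.4, 223.6, 73.3]
orientation: [[0.854, -0.521, -0.002], [-0.521, -0.854, -0.001], [-0.001, 0.001, -1.0]]
ft_force: [-0.1, 0.5, 0.6]
finger_gap: 0.268
finger_force: 61.0
tool delta [-0.2 -1.6 49.3] yaw of tool y -121.39 pos [559.4 223.6  73.3] z [-1.7e-03 -7.0e-04 -1.0e+00] F [-0.1  0.5  0.6] t 6.825
```

Converted, 47 mm is 0.0588, 44 mm is 0.055.

```bash
python3 drive.py '[[0, 0, 0.015, 0, 0, 0], [0, 0, 0.0313, 0, 0, 0], [0, 0, 0.0463, 0, 0, 0], [0, 0, 0.055, 0, 0, 0], [0, 0, 0.0588, 0, 0, 0], [0, 0, 0.0588, 0, 0, 0], [0, 0, 0.0588, 0, 0, 0]]'; python3 go.py 560 225 24
```

```text
t: 7.7
tool_pos: [560.0, 224.8, 27.7]
orientation: [[0.854, -0.52, 0.001], [-0.52, -0.854, 0.0], [0.0, -0.0, -1.0]]
ft_force: [-0.1, -0.3, -0.9]
finger_gap: 0.267
finger_force: 61.0
tool delta [-0.1 -0.2  3.7] yaw of tool y -121.33 pos [560.  224.8  27.7] z [ 6.e-04  2.e-04 -1.e+00] F [-0.1 -0.3 -0.9] t 7.7
```

Converted, 4.5 mm is 0.0056, 4 mm is 0.005.

```bash
python3 drive.py '[[0, 0, 0.0019, 0, 0, 0], [0, 0, 0.0038, 0, 0, 0], [0, 0, 0.005, 0, 0, 0], [0, 0, 0.0056, 0, 0, 0], [0, 0, 0.0056, 0, 0, 0]]'; python3 go.py 560 225 24
```

```text
t: 8.32
tool_pos: [559.8, 224.7, 22.8]
orientation: [[0.854, -0.52, 0.0], [-0.52, -0.854, -0.0], [0.0, 0.0, -1.0]]
ft_force: [0.1, 0.2, -0.2]
finger_gap: 0.27
finger_force: 61.0
tool delta [ 0.  -0.4 -1.2] yaw of tool y -121.33 pos [559.8 224.7  22.8] z [ 0. -0. -1.] F [ 0.1  0.2 -0.2] t 8.325
```

Release, then rise straight up.

Converted, -120 mm is -0.15, -70 mm is -0.0875.

```bash
python3 drive.py '[[0, 0, 0, 0, 0, 0], [0, 0, 0, 0, 0, 0], [0, 0, 0, 0, 0, 0], [0, 0, 0, 0, 0, 0], [0, 0, 0, 0, 0, 0], [0, 0, -0.0125, 0, 0, 0], [0, 0, -0.0375, 0, 0, 0], [0, 0, -0.0875, 0, 0, 0], [0, 0, -0.15, 0, 0, 0]]' 0.7;python3 drive.py '[[0, 0, -0.0125, 0, 0, 0], [0, 0, -0.0125, 0, 0, 0], [0, 0, -0.0125, 0, 0, 0]]' 0.0; python3 go.py 491 -125.5 120
python3 - <<'E'
from h import *
d=ctrl.get_image("side")["pixels"][50:250,130:380];cv2.imwrite("pics/g3.png",cv2.resize(d,None,fx=2,fy=2))
E
```

```text
t: 9.45
tool_pos: [559.4, 224.6, 145.0]
orientation: [[0.854, -0.52, -0.0], [-0.52, -0.854, -0.0], [-0.0, 0.0, -1.0]]
ft_force: [0.2, -0.2, 0.2]
finger_gap: 0.7
finger_force: 0.0
t: 9.82
tool_pos: [559.3, 224.5, 151.7]
orientation: [[0.854, -0.52, -0.001], [-0.52, -0.854, -0.001], [-0.001, 0.001, -1.0]]
ft_force: [-0.3, 0.5, -1.7]
finger_gap: 0.06
finger_force: 0.0
tool delta [123.7 334.4  32. ] yaw of tool y -121.33 pos [559.3 224.5 151.7] z [-1.4e-03 -5.0e-04 -1.0e+00] F [-0.3  0.5 -1.7] t 9.825
```

View pics/g3.png

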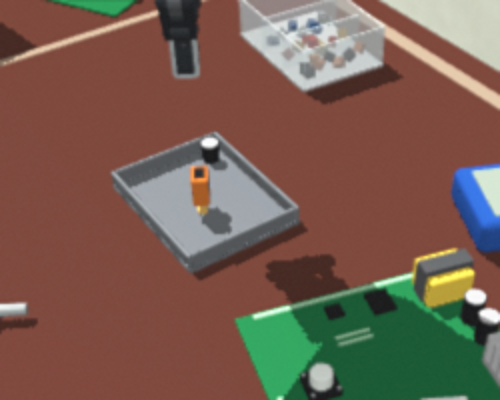

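The side view shows the plug standing free in the tray at about (200,190 in the crop), and the capacitor hasn't moved. Now to the red key.

Converted, 334.3 mm is 0.4179, 300 mm is 0.375.

```bash
python3 drive.py '[[0.0188, 0.05, 0, 0, 0, 0], [0.0413, 0.1125, 0, 0, 0, 0], [0.0663, 0.1788, 0, 0, 0, 0], [0.0913, 0.2475, 0, 0, 0, 0], [0.1163, 0.315, 0, 0, 0, 0], [0.1375, 0.375, 0, 0, 0, 0], [0.1544, 0.4179, 0.025, 0, 0, 0], [0.1544, 0.4179, 0.0625, 0, 0, 0], [0.1544, 0.4179, 0.0938, 0, 0, 0], [0.1544, 0.4179, 0.0938, 0, 0, 0]]' 0; python3 drive.py '[[0, 0, 0, 0, 0, 0], [0, 0, 0, 0, 0, 0], [0, 0, 0, 0, 0, 0]]'; python3 go.py 491 -125.5 40
python3 - <<'E'
from h import *
T=ctrl.get_image("top");S=ctrl.get_image("side")
print(blobs(T["pixels"],(5,120,60),(22,255,255),(95,150,190,222),5)[1],blobs(S["pixels"],(5,120,60),(22,255,255),(185,115,280,185),5)[1])
d=S["pixels"][200:330,260:430];cv2.imwrite("pics/g4.png",cv2.resize(d,None,fx=4,fy=4,interpolation=cv2.INTER_CUBIC))
E
```

```text
t: 11.12
tool_pos: [490.0, -124.8, 75.4]
orientation: [[0.854, -0.52, -0.004], [-0.52, -0.854, 0.001], [-0.004, 0.001, -1.0]]
ft_force: [-0.3, -0.1, -0.3]
finger_gap: -0.001
finger_force: 0.0
t: 11.5
tool_pos: [491.7, -125.1, 78.5]
orientation: [[0.854, -0.52, 0.001], [-0.52, -0.854, -0.0], [0.001, -0.0, -1.0]]
ft_force: [0.3, -0.0, 0.1]
finger_gap: -0.001
finger_force: 0.0
tool delta [-0.5  0.7 38.5] yaw of tool y -121.32 pos [ 491.7 -125.1   78.5] z [ 1.e-03 -3.e-04 -1.e+00] F [ 0.3 -0.   0.1] t 11.5
[([131, 180, 20, 15, 97], [142.2, 187.7])] [([185, 168, 37, 17, 481], [199.9, 177.1]), ([236, 168, 44, 17, 461], [263.5, 177.9])]
```

View pics/g4.png

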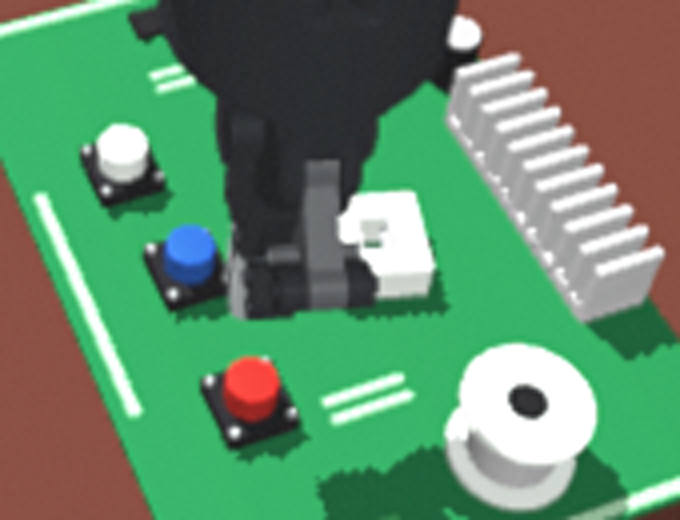

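The fingers are shut above the red key (cap top at about (252,372) in the crop), and the blue key and socket are clear. Lower to just above the cap.

Converted, 38 mm is 0.0475, 35 mm is 0.0438.

```bash
python3 drive.py '[[-0.0006, 0.0009, 0.0188, 0, 0, 0], [-0.0006, 0.0009, 0.035, 0, 0, 0], [-0.0006, 0.0009, 0.0438, 0, 0, 0], [-0.0006, 0.0009, 0.0475, 0, 0, 0], [-0.0006, 0.0009, 0.0475, 0, 0, 0], [-0.0006, 0.0009, 0.0475, 0, 0, 0], [-0.0006, 0.0009, 0.0475, 0, 0, 0]]'; python3 go.py 491 -125.5 34; python3 -c "
from h import *
print(tri(ctrl.get_image('top'),(358.3,230),ctrl.get_image('side'),(322.5,292.5)))"
```

```text
t: 12.48
tool_pos: [490.8, -125.5, 40.1]
orientation: [[0.854, -0.52, 0.001], [-0.52, -0.854, -0.0], [0.001, -0.0, -1.0]]
ft_force: [0.2, 0.8, -0.1]
finger_gap: -0.002
finger_force: 0.0
tool delta [ 0.2 -0.1  6.1] yaw of tool y -121.33 pos [ 490.8 -125.5   40.1] z [ 5.e-04 -2.e-04 -1.e+00] F [ 0.2  0.8 -0.1] t 12.475
(array([ 491.0923797 , -124.71691673,   37.12259334]), np.float64(0.2376634481061791))
```

Converted, 4.5 mm is 0.0056, 4 mm is 0.005.

```bash
python3 drive.py '[[0, 0, 0.0025, 0, 0, 0], [0, 0, 0.005, 0, 0, 0], [0, 0, 0.0056, 0, 0, 0], [0, 0, 0.0056, 0, 0, 0], [0, 0, 0.0056, 0, 0, 0]]'; python3 go.py 491 -125.5 34;python3 drive.py '[[0, 0, 0.0006, 0, 0, 0], [0, 0, 0.0013, 0, 0, 0], [0, 0, 0.0013, 0, 0, 0], [0, 0, 0.0013, 0, 0, 0]]'; python3 go.py 491 -125.5 34
```

```text
t: 13.2
tool_pos: [490.7, -125.5, 35.4]
orientation: [[0.854, -0.52, 0.0], [-0.52, -0.854, -0.0], [0.0, -0.0, -1.0]]
ft_force: [-0.1, 0.3, 0.1]
finger_gap: 0.001
finger_force: 0.0
tool delta [ 0.3 -0.1  1.4] yaw of tool y -121.33 pos [ 490.7 -125.5   35.4] z [ 1.e-04 -0.e+00 -1.e+00] F [-0.1  0.3  0.1] t 13.2
t: 13.7
tool_pos: [490.6, -125.5, 34.3]
orientation: [[0.854, -0.52, -0.0], [-0.52, -0.854, 0.0], [-0.0, 0.0, -1.0]]
ft_force: [-0.8, -0.1, -0.3]
finger_gap: 0.002
finger_force: 0.0
tool delta [ 0.3 -0.2  0.3] yaw of tool y -121.33 pos [ 490.6 -125.5   34.3] z [-0.  0. -1.] F [-0.8 -0.1 -0.3] t 13.7
```

Converted, 0.7 mm is 0.0009.

```bash
python3 drive.py '[[0, 0, 0.0009, 0, 0, 0], [0, 0, 0.0009, 0, 0, 0], [0, 0, 0.0009, 0, 0, 0]]' | grep -E 'tool|ft';python3 drive.py '[[0, 0, 0.0009, 0, 0, 0], [0, 0, 0.0009, 0, 0, 0], [0, 0, 0.0009, 0, 0, 0]]'| grep -E 'tool|ft'; python3 drive.py '[[0, 0, 0.0006, 0, 0, 0], [0, 0, 0.0006, 0, 0, 0], [0, 0, 0.0006, 0, 0, 0]]'| grep -E 'tool|ft'
```

```text
tool_pos: [490.7, -125.5, 33.8]
ft_force: [-1.1, 0.5, 4.5]
tool_pos: [490.7, -125.5, 33.1]
ft_force: [-2.4, 0.8, 6.6]
tool_pos: [490.6, -125.5, 32.6]
ft_force: [-2.7, 0.7, 6.3]
```

Converted, 0.6 mm is 0.0008, 0.4 mm is 0.0005.

```bash
for i in 1; do python3 drive.py '[[0, 0, 0.0005, 0, 0, 0], [0, 0, 0.0008, 0, 0, 0], [0, 0, 0.0008, 0, 0, 0], [0, 0, 0.0008, 0, 0, 0]]' | grep -E 'tool|ft'; done; python3 drive.py '[[0, 0, 0.0005, 0, 0, 0], [0, 0, 0.0008, 0, 0, 0], [0, 0, 0.0008, 0, 0, 0], [0, 0, 0.0008, 0, 0, 0]]'| grep -E 'tool|ft'
```

```text
tool_pos: [490.7, -125.5, 32.0]
ft_force: [-2.4, 0.5, 6.1]
tool_pos: [490.7, -125.5, 31.4]
ft_force: [-2.6, 0.8, 5.8]
```

Converted, 0.5 mm is 0.0006, 0.3 mm is 0.0004.

```bash
python3 drive.py '[[0, 0, 0.0004, 0, 0, 0], [0, 0, 0.0006, 0, 0, 0], [0, 0, 0.0006, 0, 0, 0], [0, 0, 0.0006, 0, 0, 0]]'| grep -E 'tool|ft'; python3 drive.py '[[0, 0, 0.0003, 0, 0, 0], [0, 0, 0.0003, 0, 0, 0], [0, 0, 0.0003, 0, 0, 0]]'| grep -E 'tool|ft'
```

```text
tool_pos: [490.6, -125.5, 30.7]
ft_force: [-1.8, -0.4, 4.5]
tool_pos: [490.6, -125.4, 30.5]
ft_force: [-1.4, -0.7, 4.0]
```

The force fell from 6.6 N to 4.0 N at about 4 mm down, so the key has clicked. Backing off.

Converted, -150 mm is -0.1875, -100 mm is -0.125.

```bash
python3 drive.py '[[0, 0, -0.0025, 0, 0, 0], [0, 0, -0.0063, 0, 0, 0], [0, 0, -0.0188, 0, 0, 0], [0, 0, -0.0625, 0, 0, 0], [0, 0, -0.125, 0, 0, 0], [0, 0, -0.1875, 0, 0, 0], [0, 0, -0.1875, 0, 0, 0], [0, 0, -0.1875, 0, 0, 0], [0, 0, -0.1875, 0, 0, 0]]'
python3 drive.py '[[-0.025, 0.0375, 0, 0, 0, 0], [-0.05, 0.0875, 0, 0, 0, 0], [-0.075, 0.1375, 0, 0, 0, 0], [-0.075, 0.1375, 0, 0, 0, 0], [-0.075, 0.1375, 0, 0, 0, 0], [-0.075, 0.1375, 0, 0, 0, 0]]' | head -2
python3 - <<'E'
from h import *
d=[cv2.resize(ctrl.get_image(n)["pixels"],(400,300)) for n in("top","side")];cv2.imwrite("pics/g5.png",np.hstack(d))
E
```

```text
t: 17.82
tool_pos: [490.2, -125.3, 179.3]
orientation: [[0.854, -0.52, -0.002], [-0.52, -0.854, 0.001], [-0.002, 0.0, -1.0]]
ft_force: [0.3, -0.7, -1.0]
finger_gap: 0.0
finger_force: 0.0
t: 18.58
tool_pos: [382.7, -187.7, 180.1]
```

View pics/g5.png

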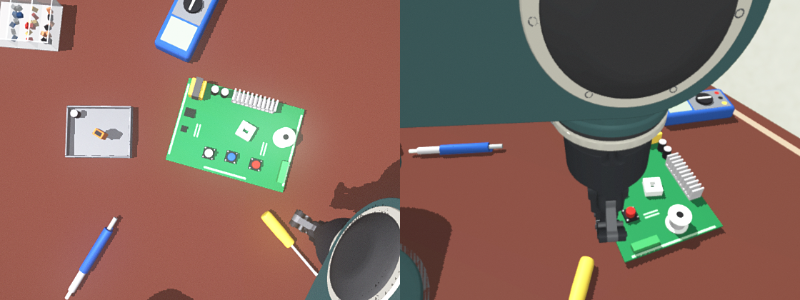

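The pictures show the plug in the tray (100,132), the keys up, the spool in place (285,137), and the arm clear of everything.

```bash
python3 -c "
from workcell import ctrl
print(ctrl.hand_in())"
```

```text
the job is handed in; nothing more can be done
None
```

The job is handed in, with no verdict returned: the orange plug stands released in the grey tray, the red key was pressed about 4 mm until its force dropped from 6.6 N to 4.0 N and then released, and the spool and other keys were left alone.

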